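# Unpin a mould carrier from the vibrating table and slide it onto the drying slab

## Robot

A 6-joint arm with a two-finger parallel gripper is mounted at the origin on the work surface; the furniture and walls round the work are solid. World frame = base frame: x ahead of the robot, y to its left, z up, the work surface at z = 0. Lengths are in mm, angles in degrees, forces in N, time in s.
With the tool pointing down it reaches from about 300 to 850 mm from the base axis. Payload 4.2 kg.
Tool frame: the origin (TCP) lies between the finger pads; the fingertips stand 22 mm ahead of it and the grasp point (between the pads) lies 3 mm ahead of it (env.finger_overhang is the distance from the TCP to the fingertips, in mm); z points along the fingers, y is the line along which they close (so a half turn about z gives the same grasp; the last joint's range is limited). The gripper opens to 91 mm and grips with 3 to 60 N. Pads are 32 mm wide; open, the fingers measure 118 mm over their backs; the gripper's body (76 mm by 178 mm) begins 60 mm behind the grasp point.
Start: joints at [71.505, 18.312, 89.639, -0, 72.044, -1.146], TCP at [171.463, 548.854, 235.976] pointing down, gripper open.
Joint ranges: [-177.97, 177.97], [-48.28, 115.42], [12.27, 149.76], [-77.06, 257.06], [2.81, 150.46], [-146.56, 146.56]. Speed limits (degrees/s): [147.25, 147.25, 180, 180, 180, 180].

## Interface

Orientations are given as [roll, pitch, yaw] about the fixed x, y, z axes, in that order (R = Rz(yaw) Ry(pitch) Rx(roll)).
In Python, from workcell import state, cams, ticket, look_for, outline_of, env gives the robot as it stands.
- The arm moves only by the tool servo_tool, never from a script. Its argument "steps" is a list of rows, each a list of 3 entries, a list of its own where there are three numbers: the closure in counts, from 0 (fully open) to 255 (shut), then the shift along the tool's x, y, z in mm, then the turn, a rotation vector about the tool's x, y, z in rad. A call has exactly 10 rows; each row shifts and turns the commanded pose from where the row before left it, along the tool's axes as they then stand; what a row does not reach is not made up. A row lasts 1/10 s, in which the tool goes at most 50 mm and 8.59 degrees, less where a joint would pass 70% of its speed; a pose out of reach is approached as far as the arm can. A call with a gripper value outside its range is refused whole. The fingers move at their own pace and stop on an object; "squeeze" is the grip in N (left out, the last holds). Time passes only in rows, so rows that do not move let the fingers close, or fill a call up. It gives the time, the measured TCP pose, the force, the opening and the grip force at its end, in the units of the state.
- state(): the state, without advancing time (a new reading comes with each control period).
- cams.grab_frame(name): name is "scene" or "side" or "wrist"; returns a dict with "color" (384x512x3 uint8, red, green, blue), "z_map" (384x512 float32, mm along the optical axis (not along the pixel's ray), 0 where there is no reading), "fovy" (degrees; the focal length in pixels is half the picture's height over the tangent of half this angle, whatever the lens; pixels are square), "cx", "cy" (the principal point, pixels), "eye" and "rotation" of the camera in the world; the wrist camera has in their place "tool_from_camera" (4x4, takes a point from camera to tool coordinates, whose origin is the TCP and whose axes are the flange's). Camera axes: x right, y up, looking along -z (the intrinsics and any distortion apply to the point x, -y, -z); pixel columns grow to the right and rows downward; lengths in mm; the calibration is good to about 2 mm. A picture is of the moment at which its call begins: read the wrist's pose just before it.
- ticket.job_done(): hands the job in; it is judged then, once.
Trained networks look in a picture, given as the dict that the camera call returned (one of the last four; its "shot" number tells which), for a name from the list of things; names that differ only in an ending like _2 or _b are one class to them, and where a whole thing is asked for, a point or a joint stands for the part that bears it (a point fixed in the world has none). Each returns a list of dicts, best first, with "confidence" (0 to 1); they miss things now and then, are a little off and sometimes report something else, mostly with a low value. They report only what shows in the picture. A call takes as long as a camera call. They do not tell look-alikes from the thing itself.
- look_for(picture, thing): "at" ([column, row] in pixels, amid what is visible of it).
- outline_of(picture, thing): "pixels" (384x512 bool, what is visible of it) and "at" ([column, row] in pixels, amid what is visible of it).
The state is a dict: "time_s": time; "qpos": joint angles; "qvel": joint speeds; "effort": joint torques, N m; "ee_pos": TCP position; "ee_rot": TCP orientation; "force": force on the tool from outside, world axes, zero at the start; "torque": the same for the moment, N m; "gripper_width": finger opening in mm; "gripper_force": force on a finger pad.
Only numpy, scipy, OpenCV 4.12 (cv2) and the standard library are available. Lean on these libraries where they do the work, as an engineer would, in place of code of your own. Each camera call takes 0.05 s, during which the arm holds its last target. There are 200 camera calls.

## Task

The mould has been shaken long enough. First make the vibrating table safe: lift the steel cover on the switch box, flip the toggle under it over to its other side (off) and shut the cover again; then pull up the sprung T-bar plunger and turn it about a quarter turn so that it stays latched up, and slide the mould carrier out of its rails until it sits wholly and squarely on the plaster slab at the end of the vibrating table. Leave the plunger latched up, and leave everything else on the table where it stands.

Things in the scene. Friction and masses are not known exactly. Their poses are not given: they have to be found in the camera images.
- switchbox: Motor switch box fixed to the table, 88 (its x) x 100 (its y) x 46 mm high; origin at the centre of its underside. Its x points away from the robot (within its yaw), towards the cover's hinge. A steel plate on its top lies at z = 48 mm; the toggle stands in the middle of it.
- cover_hinge (a point): Middle of the hinge pin of the sheet-steel safety cover, 36 mm along the box's x from the middle of the box, 53 mm above the table; the pin lies along the box's y. The shut cover is a downward-open hood over the toggle, 50 mm wide over its side cheeks, 70 mm long from pin to front wall, its flat top 42 mm and its lower edges 1 mm above the pin. It clears the toggle in both positions.
- cover_front (a point): Point on the cover midway between its side cheeks, 60 mm from the pin towards the front wall and, when shut, 21 mm above the pin; the cheeks can be pinched here across their 50 mm. From the front wall a lip 34 mm wide, 3 mm thick sticks out 14 mm, 6 mm above the pin.
- cover (a joint): Angle of the cover in rad: 0 shut, 1.95 fully open, leaning back past upright. It is light (90 g) and swings freely: let go below about 0.8 it falls shut, above about 1.2 it falls open and stays.
- toggle (a joint): Angle of the toggle lever in rad: 0 on (leaning 0.42 rad to the box's +y side), 0.84 off (leaning 0.42 rad to the box's -y side). It starts on, within 0.08 of the stop. It stays where it is left; about 1 N at its tip moves it.
- toggle_tip (a point): Tip of the toggle lever, a steel bat 36 mm long and up to 12 mm thick, pivoted 49 mm above the table at the middle of the box.
- shaker: Vibrating table for plaster moulds, fixed, 134 (its x) x 140 (its y) mm, deck at z = 50 mm; origin at the centre of its underside. Rails along its y with keeper strips (tops at z = 69 mm) over the carrier's edges leave only sliding along y, out of either end. The plunger stands over the rail on the robot's side, at x = -43, y = 0 mm, in a slotted block 26 x 26 mm with its top at z = 96 mm.
- knob_grip (a point): Centre of the plunger's black T-bar, 64 mm long (the point's x), 14 mm wide (its y) and 20 mm high, 121 mm above the table when pinned; the point turns and rises with it. At the start the bar lies across the rail (along the vibrating table's x).
- plunger (a joint): Lift of the plunger in m: 0 pinned (its 8 mm pin reaches 8 mm into the carrier plate), 0.020 upper stop. A spring pulls it down with 4 N at 0 and 9 N at 0.020. A cross-pin runs in the slot of the block: raised above 0.0135 the plunger can be turned, and then rests on the block's rim at about 0.0135 when let go.
- knob (a joint): Turn of the T-bar in rad: 0 across the rail, positive anticlockwise from above, stops at 1.57 and -1.57; either way serves. Unless raised, the slot lets it turn only about 0.15. Turned by 0.7 to 1.57 the raised plunger stays up when released; near a quarter turn is best.
- carrier: Mould carrier, 0.4 to 0.8 kg: aluminium plate 110 x 110 x 12 mm with a plaster block 64 (x) x 96 (y) x 46 mm on it, centred 12 mm to +x of the plate's middle (away from the plunger), its top 58 mm above the plate's underside. Origin at the centre of the plate's underside. Balance point at x = +7 mm. Starts mid-table, parallel to it; the block's +y and -y ends can be pushed.
- slab: Plaster drying slab, fixed, 140 (x) x 160 (y) x 49 mm; origin at the centre of its underside. It stands close to one end of the vibrating table (its +y or its -y end, this varies), parallel to it, centre 156 to 164 mm from the vibrating table's.
- slab_top (a point): Centre of the slab's top face, 1 mm lower than the deck of the vibrating table; axes parallel to the vibrating table's.
- callipers: Bystander: wooden callipers, 92 x 174 mm, 19 mm high, lying flat at the end of the vibrating table where the slab is not; origin at the centre of its underside.
- bowl: Bystander: terracotta bowl, 124 mm across, 48 mm high; origin at the centre of its underside.
- jar_a: Bystander: glaze jar with a screw cap, 50 mm across, 62 mm high, in front of the work; origin at the centre of its underside.
- jar_b: Bystander: glaze jar with a screw cap, 50 mm across, 62 mm high, behind the vibrating table; origin at the centre of its underside.
- cutter: Bystander: round metal clay cutter, 65 mm across, 31 mm high; origin at the centre of its underside.
- tile: Bystander: glaze test tile, 75 x 45 x 8 mm, lying flat; origin at the centre of its underside.
- spray: Bystander: trigger spray bottle, 260 mm tall, behind the vibrating table; origin at the centre of its underside.
There are look-alikes about, which are no part of the job. What is shaped like the carrier but red is not meant.

How it is judged:
By the outcome, as a careful person would: the job done as asked, in the order asked, and still so for the second after the job is handed in, with the robot touching nothing.
It also fails if it takes over 67 s, if anything falls off the work surface, if the arm or the gripper's body presses on something with over 40 N, if the wrist force passes 120 N, or if a joint passes its speed limit or range.

## Working session

There is one attempt and no reset: what is moved stays moved. The work goes in short steps, Python scripts to look and compute and a tool call to move; the robot and the scene stay as the last step left them, time stands still between calls to the robot, and variables do not carry over. Pictures are saved under pics/ and viewed, at most 10 in all, crops included, and the job is handed in when it is done.

Besides the shell and the picture viewer there is one more tool, called after "Request:" by a JSON object that holds its "name" and its "arguments". servo_tool: Moves the arm, as the interface text tells. Its arguments: {"type":"object","properties":{"steps":{"type":"array","items":{"type":"array"}},"squeeze":{"type":"number"}},"required":["steps"]}

```bash
mkdir -p pics; cat > h.py <<'E'
import numpy as np, cv2
from workcell import state, cams, ticket, look_for, outline_of, env
from scipy.spatial.transform import Rotation as R
def grab(n):
    s=state(); p=cams.grab_frame(n); p['_s']=s; return p
def cloud(p):
    h,w=p['z_map'].shape; f=h/2/np.tan(np.radians(p['fovy'])/2)
    v,u=np.mgrid[0:h,0:w]; z=p['z_map'].astype(float)
    c=np.stack([(u-p['cx'])/f*z,-(v-p['cy'])/f*z,-z],-1)
    if 'eye' in p: W=c@np.array(p['rotation']).T+np.array(p['eye'])
    else:
        T=np.array(p['tool_from_camera']); t=c@T[:3,:3].T+T[:3,3]
        s=p['_s']; r=R.from_euler('xyz',s['ee_rot'],degrees=True)
        W=t@r.as_matrix().T+np.array(s['ee_pos'])
    W[z<=0]=np.nan; return W
def save(p,n): cv2.imwrite('pics/'+n,cv2.cvtColor(p['color'],cv2.COLOR_RGB2BGR))
E
python3 - <<'E'
from h import *
print(state()); 
for n in ['scene','side']:
    p=grab(n); save(p,n+'.png'); W=cloud(p); print(n,[ (k,p[k]) for k in p if k in('fovy','cx','cy','eye','rotation')],[k for k in p])
    for t in ['switchbox','cover_front','shaker','knob_grip','carrier','slab','callipers','bowl','jar_a','cutter','tile','spray']:
        for o in outline_of(p,t)[:3]:
            q=W[o['pixels']]; q=q[~np.isnan(q[:,0])]
            if len(q): print(t,round(o['confidence'],2),np.round(o['at']),np.round(np.median(q,0)),np.round(np.percentile(q,3,0)),np.round(np.percentile(q,97,0)))
a=cv2.imread('pics/scene.png');b=cv2.imread('pics/side.png')
E
```

```text
{'time_s': 0.0, 'qpos': array([ 7.15035514e+01,  1.83493177e+01,  8.97048423e+01, -7.55891845e-04,
        7.20435719e+01, -1.14618411e+00]), 'qvel': array([ 0.09956945,  0.01449053,  0.04558122, -0.06399398,  0.016363  ,
        0.06341453]), 'effort': array([ 1.22890856e-04, -4.12473822e+01, -2.31975067e+01,  7.27871270e-02,
        4.56507260e-02, -1.36259105e-04]), 'ee_pos': array([171.33269067, 548.40201313, 235.15413275]), 'ee_rot': array([-1.79902273e+02, -1.23643446e-03,  1.62649968e+02]), 'force': array([ 0.47739435, -0.4831701 ,  0.31690522]), 'torque': array([0.02627824, 0.01531989, 0.0432902 ]), 'gripper_force': 0.0, 'gripper_width': 91.15934465091473}Traceback (most recent call last):
  File "<stdin>", line 4, in <module>
  File "h.py", line 10, in cloud
    if 'eye' in p: W=c@np.array(p['rotation']).T+np.array(p['eye'])
                     ~~~~~~~~~~~~~~~~~~~~~~~~~~~^~~~~~~~~~~~~~~~~~~
ValueError: operands could not be broadcast together with shapes (384,512) (3,)
```

```bash
sed -i "s/np.array(p\['rotation'\]).T+/R.from_euler('xyz',p['rotation'],degrees=True).as_matrix().T+/" h.py
python3 - <<'E'
from h import *
for n in ['scene','side']:
    p=grab(n); save(p,n+'.png'); W=cloud(p); print(n,[ (k,p[k]) for k in p if k not in('color','z_map','_s')])
    for t in ['switchbox','cover_front','shaker','knob_grip','carrier','slab','callipers','bowl','jar_a','cutter','tile','spray']:
        for o in outline_of(p,t)[:3]:
            q=W[o['pixels']]; q=q[~np.isnan(q[:,0])]
            if len(q): print(t,round(o['confidence'],2),np.round(o['at']),np.round(np.median(q,0)),np.round(np.percentile(q,3,0)),np.round(np.percentile(q,97,0)))
E
```

```text
scene [('fovy', 42.483937100677714), ('cx', 254.66906901304262), ('cy', 196.14201636146458), ('eye', array([-408.68318802, -573.1556077 , 1186.14439395])), ('rotation', array([ 43.55299158,   0.75269732, -58.44882787])), ('shot', 2)]
switchbox 0.73 [165. 172.] [428. 302.  48.] [399. 272.   9.] [477. 363.  96.]
cover_front 0.93 [165. 169.] [437. 313.  89.] [408. 295.  55.] [478. 344.  97.]
shaker 0.63 [298. 201.] [ 545. -124.   50.] [ 533. -185.   12.] [656. -49. 127.]
knob_grip 0.59 [324. 273.] [ 364. -307.   19.] [ 292. -365.    0.] [ 403. -258.   47.]
knob_grip 0.49 [234. 213.] [417.  25.  50.] [403.   9.   4.] [445.  51.  63.]
knob_grip 0.27 [193. 216.] [373. 138.   6.] [348. 104.   0.] [400. 174.  11.]
carrier 0.95 [307. 178.] [ 598. -131.   89.] [ 558. -171.    0.] [709. -62. 111.]
carrier 0.64 [299. 335.] [ 159. -346.   39.] [ 109. -399.    4.] [ 219. -278.   59.]
slab 0.58 [344. 220.] [ 567. -280.   45.] [ 514. -353.    6.] [ 649. -199.   51.]
slab 0.54 [299. 202.] [ 546. -124.   51.] [ 533. -186.   10.] [656. -50. 128.]
callipers 0.9 [260. 173.] [625.  51.   5.] [575. -15.  -
[... 1978 characters left out ...]
-312.   49.] [ 516. -356.    9.] [ 648. -205.   53.]
callipers 0.71 [306. 241.] [ 577. -313.   49.] [ 515. -356.    8.] [ 648. -202.   53.]
bowl 0.93 [236. 248.] [ 351. -287.   31.] [ 296. -369.    7.] [ 402. -254.   50.]
jar_a 0.73 [325. 193.] [767.   0.  45.] [749. -12.   8.] [792.  33.  66.]
jar_a 0.66 [305. 238.] [ 578. -313.   49.] [ 516. -356.    7.] [ 650. -203.   53.]
jar_a 0.54 [238. 196.] [424.  17.  44.] [404.   7.   8.] [447.  51.  65.]
cutter 0.51 [245. 230.] [ 402. -161.   22.] [ 369. -214.    2.] [ 425. -148.   34.]
cutter 0.46 [299. 202.] [ 608. -158.   87.] [ 562. -172.   56.] [647. -83. 111.]
spray 0.86 [344. 195.] [ 748. -195.  114.] [ 717. -211.    7.] [ 808. -170.  261.]
```

View pics/scene.png

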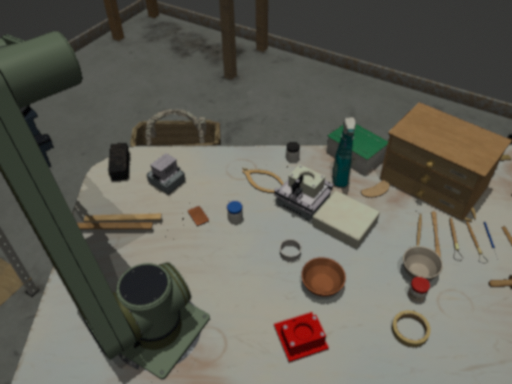

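View pics/side.png

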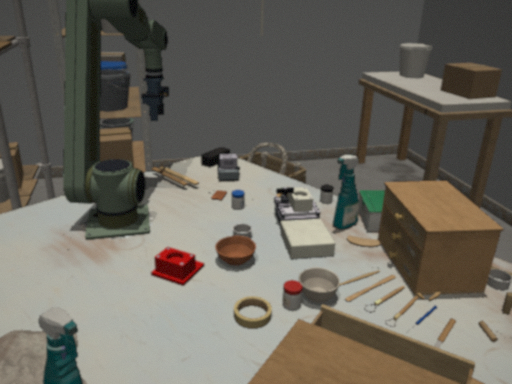

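```bash
cat >> h.py <<'E'
def rect(P,zlo,zhi,c,r):
    P=P.reshape(-1,3); m=(P[:,2]>zlo)&(P[:,2]<zhi)&(np.hypot(P[:,0]-c[0],P[:,1]-c[1])<r)
    q=P[m]; rr=cv2.minAreaRect(q[:,:2].astype(np.float32)); return rr,m.sum(),np.median(q,0)
E
python3 - <<'E'
from h import *
A=[]
for n in ['scene','side']:
    p=grab(n); W=cloud(p); A.append(W)
    for nm,a in dict(slab=(44,54,(580,-280),100),cov=(92,102,(443,318),50),block=(103,114,(610,-118),60),knob=(124,140,(557,-114),45)).items():
        print(n,nm,rect(W,*a))
p=grab('wrist'); print(p['tool_from_camera'],p['fovy'],p['cx'],p['cy'],state()['time_s'])
E
```

```text
scene slab (((585.2919311523438, -267.62994384765625), (173.20660400390625, 141.946044921875), 85.84176635742188), np.int64(1448), array([ 583.51848964, -275.48016586,   47.09739022]))
scene cov (((445.2112731933594, 320.3756408691406), (53.916107177734375, 74.32659912109375), 83.04727172851562), np.int64(164), array([445.71171035, 323.22852735,  94.10270495]))
scene block (((601.4135131835938, -117.58381652832031), (97.19719696044922, 95.75389099121094), 86.6928939819336), np.int64(289), array([ 617.33105984, -120.99794871,  106.01677276]))
scene knob (((558.1009521484375, -113.2800521850586), (67.64722442626953, 15.037467002868652), 1.1466658115386963), np.int64(68), array([ 559.50978376, -112.83199008,  127.57940221]))
side slab (((587.6041259765625, -268.9151611328125), (176.42604064941406, 139.45339965820312), 85.17630767822266), np.int64(1142), array([ 584.47923327, -282.64137983,   50.33541631]))
side cov (((447.5419006347656, 325.1688537597656), (60.46989059448242, 70.73860931396484), 85.28408813476562), np.int64(92), array([446.47341272, 317.43631783,  96.47558667]))
side block (((620.10888671875, -124.8482894897461), (103.550048828125, 96.6502685546875), 32.56131362915039), np.int64(208), array([ 618.72550374, -129.22246641,  109.17073457]))
side knob (((561.2686157226562, -113.23313903808594), (17.732088088989258, 61.14677810668945), 85.68110656738281), np.int64(62), array([ 560.53618359, -115.62503359,  130.3817609 ]))
[[-1.00867491e-04  9.55866380e-01  2.93801725e-01  8.34004453e+01]
 [ 9.99999995e-01  9.51045830e-05  3.39011521e-05 -5.71795794e-01]
 [ 4.46308105e-06  2.93801726e-01 -9.55866385e-01 -1.49273176e+02]
 [ 0.00000000e+00  0.00000000e+00  0.00000000e+00  1.00000000e+00]] 67.41225634410308 257.6771394623179 190.67024412592227 1.5
```

Request:
{"name": "servo_tool", "arguments": {"steps": [[0,[-34,-16,4],[0,0,0]],[0,[-34,-16,4],[0,0,0]],[0,[-34,-16,4],[0,0,0]],[0,[-34,-16,4],[0,0,0]],[0,[-34,-16,4],[0,0,0]],[0,[-34,-16,4],[0,0,0]],[0,[-34,-16,4],[0,0,0]],[0,[-34,-16,4],[0,0,0]],[0,[-34,-16,4],[0,0,-0.1]],[0,[0,0,0],[0,0,-0.1]]], "squeeze": 10}}

```text
time_s: 2.5
ee_pos: [423.3, 317.3, 199.5]
ee_rot: [-179.9, 0.1, 174.1]
force: [-0.7, 0.5, -0.6]
gripper_width: 91.3
gripper_force: 0.0
```

```bash
python3 - <<'E'
from h import *
p=grab('wrist'); save(p,'w1.png'); W=cloud(p); print(p['_s']['ee_pos'],p['_s']['ee_rot'],p['_s']['time_s'])
print('cov',rect(W,89,102,(443,318),55)); print('box',rect(W,40,52,(443,318),80)); print('wall',rect(W,56,62,(443,318),80))
np.save('w1.npy',W)
E
```

```text
[423.25244989 317.33287334 199.47975803] [-1.79925199e+02  5.22591462e-02  1.74094292e+02] 2.5
cov (((448.7226867675781, 324.2737121582031), (50.050315856933594, 73.27838134765625), 83.8602294921875), np.int64(3742), array([445.73790839, 324.49497899,  95.77691071]))
box (((446.3580627441406, 324.563720703125), (100.16749572753906, 86.64706420898438), 83.85245513916016), np.int64(2863), array([436.99317965, 304.01333858,  46.51260749]))
wall (((444.28887939453125, 324.2222595214844), (62.2227668762207, 87.71179962158203), 84.85614013671875), np.int64(462), array([408.52894448, 327.84316845,  60.7934179 ]))
```

View pics/w1.png

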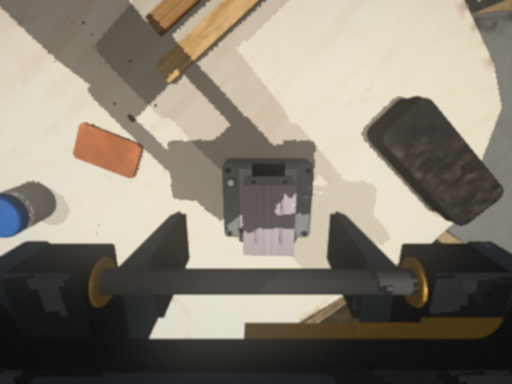

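Request:
{"name": "servo_tool", "arguments": {"steps": [[0,[2,5,25],[0,0,0]],[0,[0,5,30],[0,0,0]],[0,[0,0,30],[0,0,0]],[0,[0,0,25],[0,0,0]],[0,[0,0,12],[0,0,0]],[0,[0,0,0],[0,0,0]],[255,[0,0,0],[0,0,0]],[255,[0,0,0],[0,0,0]],[255,[0,0,0],[0,0,0]],[255,[0,0,0],[0,0,0]]], "squeeze": 10}}

```text
time_s: 3.55
ee_pos: [420.0, 330.6, 78.8]
ee_rot: [179.9, 0.1, 174.1]
force: [0.0, -0.2, -0.3]
gripper_width: 61.9
gripper_force: 0.0
```

Request:
{"name": "servo_tool", "arguments": {"steps": [[120,[-3,-3,1],[0,0,0]],[255,[0,0,0],[0,0,0]],[255,[0,0,0],[0,0,0]],[255,[0,0,0],[0,0,0]],[255,[0,0,0],[0,0,0]],[255,[0,0,0],[0,0,0]],[255,[0,0,0],[0,0,0]],[255,[0,0,0],[0,0,0]],[255,[0,0,0],[0,0,0]],[255,[0,0,0],[0,0,0]]], "squeeze": 10}}

```text
time_s: 4.55
ee_pos: [422.9, 327.7, 77.3]
ee_rot: [179.9, 0.1, 174.1]
force: [1.1, 4.6, -0.4]
gripper_width: 49.9
gripper_force: 10.0
```

```bash
python3 - <<'E'
from h import *
# arc of the pinch point: tool x = -box x, tool z = down
c=lambda t:np.array([np.cos(t+.3367),np.sin(t+.3367)])*63.6
for T in (np.linspace(0,1.5,11),np.linspace(1.5,1.95,4)):
    P=np.array([c(t) for t in T]); print([[round(-(a-b)[0]*-1,1),0,round(-(a-b)[1],1)] for a,b in zip(P[1:],P[:-1])])
print(state())
E
```

```text
[[np.float64(-3.8), 0, np.float64(-8.7)], [np.float64(-5.1), 0, np.float64(-8.1)], [np.float64(-6.2), 0, np.float64(-7.2)], [np.float64(-7.2), 0, np.float64(-6.2)], [np.float64(-8.1), 0, np.float64(-5.1)], [np.float64(-8.7), 0, np.float64(-3.8)], [np.float64(-9.2), 0, np.float64(-2.4)], [np.float64(-9.5), 0, np.float64(-1.0)], [np.float64(-9.5), 0, np.float64(0.4)], [np.float64(-9.4), 0, np.float64(1.8)]]
[[np.float64(-9.0), 0, np.float64(3.2)], [np.float64(-8.4), 0, np.float64(4.5)], [np.float64(-7.6), 0, np.float64(5.7)]]
{'time_s': 4.55, 'qpos': array([ 3.65276386e+01,  2.34699535e+01,  1.07458934e+02,  3.27386473e-02,
        4.89497002e+01, -4.75885217e+01]), 'qvel': array([-0.0398163 ,  0.12604763,  0.02247419, -0.08147372,  0.07002593,
        0.11426711]), 'effort': array([ -1.52253594, -40.16622663, -15.20609379,  -0.82317643,
         1.33370675,  -0.17864611]), 'ee_pos': array([422.90725606, 327.73006434,  77.25357836]), 'ee_rot': array([1.79899854e+02, 7.29555590e-02, 1.74094622e+02]), 'force': array([ 1.11793204,  4.64091795, -0.39453773]), 'torque': array([ 0.84463085, -0.23705768, -0.18048846]), 'gripper_force': 10.000056601274991, 'gripper_width': 49.850358156258906}
```

Request:
{"name": "servo_tool", "arguments": {"steps": [[255,[-4,0,-9],[0,0,0]],[255,[-5,0,-8],[0,0,0]],[255,[-6,0,-7],[0,0,0]],[255,[-7,0,-6],[0,0,0]],[255,[-8,0,-5],[0,0,0]],[255,[-9,0,-4],[0,0,0]],[255,[-9,0,-2.5],[0,0,0]],[255,[-9.5,0,-1],[0,0,0]],[255,[-9.5,0,0.5],[0,0,0]],[255,[-9.5,0,2],[0,0,0]]]}}

```text
time_s: 5.55
ee_pos: [497.5, 319.8, 117.1]
ee_rot: [179.9, -0.2, 174.1]
force: [-1.5, 5.4, 0.8]
gripper_width: 50.3
gripper_force: 10.0
```

Request:
{"name": "servo_tool", "arguments": {"steps": [[255,[-8,0,3],[0,0,0]],[0,[0,0,0],[0,0,0]],[0,[0,0,0],[0,0,0]],[0,[0,0,0],[0,0,0]],[0,[0,0,0],[0,0,0]],[0,[0,0,-20],[0,0,0]],[0,[0,0,-30],[0,0,0]],[0,[0,0,-20],[0,0,0]],[0,[25,0,0],[0,0,0]],[0,[25,0,0],[0,0,0]]]}}

```text
time_s: 6.55
ee_pos: [456.4, 323.3, 184.7]
ee_rot: [180.0, 0.1, 174.1]
force: [-0.9, 0.7, -0.4]
gripper_width: 91.2
gripper_force: 0.0
```

```bash
python3 - <<'E'
from h import *
p=grab('wrist'); save(p,'w2.png'); W=cloud(p); s=p['_s']; print(s['ee_pos'],s['ee_rot'],s['time_s'],s['gripper_width'])
o=np.array([446.4,324.5]);a=np.radians(-6.15); ex=np.array([np.cos(a),np.sin(a)]);ey=np.array([-ex[1],ex[0]])
P=W.reshape(-1,3); d=P[:,:2]-o; L=np.c_[d@ex,d@ey,P[:,2]]
m=(abs(L[:,0])<25)&(abs(L[:,1])<30)&(L[:,2]>55)&(L[:,2]<95); print('toggle',m.sum(),np.round(np.median(L[m],0)),L[m][L[m][:,2].argsort()[-5:]].round())
m=(L[:,0]>40)&(abs(L[:,1])<30)&(L[:,2]>60)&(L[:,2]<150)&(L[:,0]<130);q=L[m]; print('cover',m.sum(),np.percentile(q,[2,50,98],axis=0).round())
E
```

```text
[456.43189931 323.31955467 184.71652131] [1.79960925e+02 7.30539956e-02 1.74066065e+02] 6.55 91.21979723102002
toggle 213 [-1.  8. 80.] [[ 2. 11. 84.]
 [-2. 11. 85.]
 [ 1. 10. 85.]
 [ 3. 10. 85.]
 [ 2. 11. 85.]]
cover 1102 [[ 43. -24.  61.]
 [ 83.  -0.  72.]
 [100.  24. 112.]]
```

View pics/w2.png

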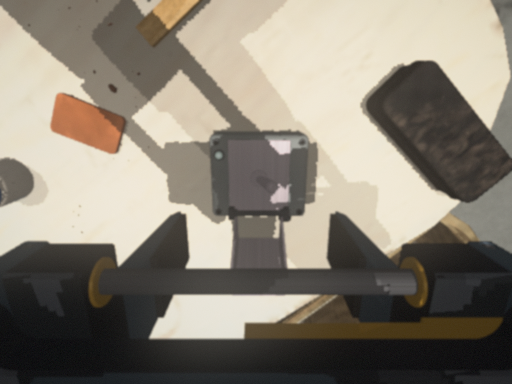

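Request:
{"name": "servo_tool", "arguments": {"steps": [[255,[5,24,0],[0,0,0]],[255,[5,24,0],[0,0,0]],[255,[0,0,20],[0,0,0]],[255,[0,0,20],[0,0,0]],[255,[0,0,20],[0,0,0]],[255,[0,0,20],[0,0,0]],[255,[0,0,20],[0,0,0]],[255,[0,0,0],[0,0,0]],[255,[0,0,0],[0,0,0]],[255,[0,0,0],[0,0,0]]]}}

```text
time_s: 7.6
ee_pos: [452.2, 372.7, 85.1]
ee_rot: [179.9, 0.1, 174.1]
force: [0.8, 0.1, 0.2]
gripper_width: 14.3
gripper_force: 0.0
```

Request:
{"name": "servo_tool", "arguments": {"steps": [[255,[0,0,0],[0,0,0]],[255,[0,0,0],[0,0,0]],[255,[0,-5,0],[0,0,0]],[255,[0,-5,0],[0,0,0]],[255,[0,-5,0],[0,0,0]],[255,[0,-5,0],[0,0,0]],[255,[0,-5,0],[0,0,0]],[255,[0,-5,0],[0,0,0]],[255,[0,-4,0],[0,0,0]],[255,[0,0,0],[0,0,0]]]}}

```text
time_s: 8.6
ee_pos: [448.0, 337.7, 83.9]
ee_rot: [-180.0, -0.0, 174.1]
force: [0.3, 0.1, 0.2]
gripper_width: 0.7
gripper_force: 0.0
```

Request:
{"name": "servo_tool", "arguments": {"steps": [[255,[0,-2,0],[0,0,0]],[255,[0,-2,0],[0,0,0]],[255,[0,-2,0],[0,0,0]],[255,[0,-1,0],[0,0,0]],[255,[0,0,0],[0,0,0]],[255,[0,0,0],[0,0,0]],[255,[0,0,0],[0,0,0]],[255,[0,0,0],[0,0,0]],[255,[0,0,0],[0,0,0]],[255,[0,0,0],[0,0,0]]]}}

```text
time_s: 9.6
ee_pos: [447.4, 331.5, 83.9]
ee_rot: [180.0, -0.0, 174.1]
force: [-0.1, 2.0, -0.4]
gripper_width: 0.2
gripper_force: 0.7
```

Request:
{"name": "servo_tool", "arguments": {"steps": [[255,[0,-1,0],[0,0,0]],[255,[0,-1,0],[0,0,0]],[255,[0,-1,0],[0,0,0]],[255,[0,0,0],[0,0,0]],[255,[0,0,0],[0,0,0]],[255,[0,0,0],[0,0,0]],[255,[0,0,0],[0,0,0]],[255,[0,0,0],[0,0,0]],[255,[0,0,0],[0,0,0]],[255,[0,0,0],[0,0,0]]]}}

```text
time_s: 10.6
ee_pos: [447.5, 330.8, 84.3]
ee_rot: [179.7, 0.1, 174.0]
force: [-0.6, 9.0, -1.8]
gripper_width: 0.3
gripper_force: 3.7
```

Request:
{"name": "servo_tool", "arguments": {"steps": [[255,[0,10,0],[0,0,0]],[255,[0,0,-25],[0,0,0]],[255,[0,0,-25],[0,0,0]],[255,[0,0,-25],[0,0,0]],[0,[0,0,-25],[0,0,0]],[0,[-10,-13,0],[0,0,0]],[0,[0,0,0],[0,0,0]],[0,[0,0,0],[0,0,0]],[0,[0,0,0],[0,0,0]],[0,[0,0,0],[0,0,0]]]}}

```text
time_s: 11.6
ee_pos: [456.3, 324.3, 182.9]
ee_rot: [-179.9, -0.1, 174.1]
force: [0.3, -0.1, -0.7]
gripper_width: 45.8
gripper_force: 0.0
```

```bash
python3 - <<'E'
from h import *
p=grab('wrist'); W=cloud(p); s=p['_s']; print(s['ee_pos'],s['ee_rot'],s['time_s'],s['gripper_width'])
o=np.array([446.4,324.5]);a=np.radians(-6.15); ex=np.array([np.cos(a),np.sin(a)]);ey=np.array([-ex[1],ex[0]])
print('box',(s['ee_pos'][:2]-o)@ex,(s['ee_pos'][:2]-o)@ey)
P=W.reshape(-1,3); d=P[:,:2]-o; L=np.c_[d@ex,d@ey,P[:,2]]
m=(abs(L[:,0])<25)&(abs(L[:,1])<30)&(L[:,2]>55)&(L[:,2]<95); print('toggle',m.sum(),np.round(np.median(L[m],0)),L[m][L[m][:,2].argsort()[-5:]].round())
m=(L[:,0]>40)&(abs(L[:,1])<30)&(L[:,2]>60)&(L[:,2]<150)&(L[:,0]<130);q=L[m]; print('cover',m.sum(),np.percentile(q,[2,50,98],axis=0).round())
E
```

```text
[456.27141663 324.29692862 182.9360206 ] [-1.79927794e+02 -9.21195481e-02  1.74114484e+02] 11.6 45.7981732354573
box 9.836360367396981 0.8556395103818062
toggle 223 [ -1. -10.  80.] [[ -0. -10.  84.]
 [  2. -11.  84.]
 [  2. -13.  84.]
 [ -0. -11.  84.]
 [ -3. -12.  84.]]
cover 1133 [[ 43. -24.  60.]
 [ 83.  -0.  72.]
 [101.  25. 110.]]
```

Request:
{"name": "servo_tool", "arguments": {"steps": [[0,[-34,-1,0],[0,0,0]],[0,[-34,0,0],[0,0,0]],[0,[0,0,0],[0,0,0]],[0,[0,0,0],[0,0,0]],[0,[0,0,20],[0,0,0]],[0,[0,0,30],[0,0,0]],[0,[0,0,29],[0,0,0]],[150,[0,0,0],[0,0,0]],[255,[0,0,0],[0,0,0]],[255,[0,0,0],[0,0,0]]]}}

```text
time_s: 12.65
ee_pos: [524.8, 317.3, 106.8]
ee_rot: [179.9, 0.1, 174.1]
force: [1.2, 0.4, 0.1]
gripper_width: 70.1
gripper_force: 0.0
```

Request:
{"name": "servo_tool", "arguments": {"steps": [[255,[0,0,0],[0,0,0]],[255,[0,0,0],[0,0,0]],[255,[0,0,0],[0,0,0]],[255,[0,0,0],[0,0,0]],[255,[0,0,0],[0,0,0]],[255,[7.5,0,-5.5],[0,0,0]],[255,[8.5,0,-4.5],[0,0,0]],[255,[9,0,-3],[0,0,0]],[255,[9.5,0,-2],[0,0,0]],[255,[9.5,0,-0.5],[0,0,0]]]}}

```text
time_s: 13.65
ee_pos: [479.8, 321.6, 120.9]
ee_rot: [179.9, 0.0, 174.1]
force: [4.4, 4.5, -1.4]
gripper_width: 50.0
gripper_force: 10.0
```

Request:
{"name": "servo_tool", "arguments": {"steps": [[255,[7,0,0.5],[0,0,0]],[255,[7.5,0,1.5],[0,0,0]],[255,[7,0,2.5],[0,0,0]],[255,[7,0,3.5],[0,0,0]],[255,[6,0,4],[0,0,0]],[255,[6,0,5],[0,0,0]],[255,[5,0,5.5],[0,0,0]],[255,[4.5,0,6],[0,0,0]],[255,[4,0,6.5],[0,0,0]],[255,[2,0,6],[0,0,0]]]}}

```text
time_s: 14.65
ee_pos: [423.0, 327.7, 79.3]
ee_rot: [179.9, -0.1, 174.1]
force: [-2.5, 7.6, 4.2]
gripper_width: 50.1
gripper_force: 10.0
```

Request:
{"name": "servo_tool", "arguments": {"steps": [[255,[0,0,1],[0,0,0]],[0,[0,0,0],[0,0,0]],[0,[0,0,0],[0,0,0]],[0,[0,0,0],[0,0,0]],[0,[0,0,0],[0,0,0]],[0,[0,0,-25],[0,0,0]],[0,[0,0,-30],[0,0,0]],[0,[0,0,-35],[0,0,0]],[0,[0,0,-35],[0,0,0]],[0,[0,0,0],[0,0,0]]]}}

```text
time_s: 15.65
ee_pos: [426.9, 328.0, 208.3]
ee_rot: [179.6, 0.4, 174.1]
force: [0.8, 0.3, -0.9]
gripper_width: 91.2
gripper_force: 0.0
```

```bash
python3 - <<'E'
from h import *
p=grab('wrist'); W=cloud(p); s=p['_s']; print(s['ee_pos'],s['ee_rot'],s['time_s'],s['gripper_width'])
print('cov',rect(W,89,102,(443,318),55))
t=np.array([553,-112,230]); r=R.from_euler('xyz',s['ee_rot'],degrees=True); print(r.inv().apply(t-s['ee_pos']))
E
```

```text
[426.9479569  328.0157016  208.31621796] [179.63619255   0.4162694  174.09658   ] 15.65 91.24793894346364
cov (((448.8606872558594, 324.2867431640625), (50.02653121948242, 72.69343566894531), 83.8853988647461), np.int64(3565), array([445.96757923, 324.50397774,  95.76231124]))
[-170.79303803 -424.57909427  -23.13984651]
```

Request:
{"name": "servo_tool", "arguments": {"steps": [[0,[-17,-42.5,-2],[0,0,0]],[0,[-17,-42.5,-2],[0,0,0]],[0,[-17,-42.5,-2],[0,0,0]],[0,[-17,-42.5,-2],[0,0,0]],[0,[-17,-42.5,-2],[0,0,0]],[0,[-17,-42.5,-2],[0,0,0]],[0,[-17,-42.5,-2],[0,0,0]],[0,[-17,-42.5,-2],[0,0,0]],[0,[-17,-42.5,-2],[0,0,0]],[0,[-17,-42.5,-2],[0,0,0]]]}}

```text
time_s: 16.7
ee_pos: [549.4, -115.3, 221.6]
ee_rot: [180.0, -0.2, 174.1]
force: [-0.0, -0.3, 0.5]
gripper_width: 90.9
gripper_force: 0.0
```

```bash
python3 - <<'E'
from h import *
cams.grab_frame('wrist');p=grab('wrist'); save(p,'w3.png'); W=cloud(p); s=p['_s']; print(s['ee_pos'],s['ee_rot'],s['time_s'])
for nm,a in dict(slab=(44,54,(580,-280),110),block=(103,114,(612,-118),62),knob=(124,137,(557,-114),42),kb=(93,99,(557,-114),30)).items():
    try: print(nm,rect(W,*a))
    except Exception as e: print(nm,e)
np.save('w3.npy',W)
E
```

```text
[ 551.74351099 -121.93919728  221.79924679] [-1.79674421e+02  1.09720678e-02  1.73909344e+02] 16.75
slab (((587.2443237304688, -261.80975341796875), (180.47994995117188, 136.14894104003906), 83.9358139038086), np.int64(11031), array([ 566.76687167, -269.75427968,   49.52065761]))
block (((596.4616088867188, -114.71154022216797), (96.16883850097656, 78.45708465576172), 84.80564880371094), np.int64(2817), array([ 603.70049382, -119.02878104,  108.5050492 ]))
knob (((562.33203125, -111.09786224365234), (14.595176696777344, 62.8831901550293), 89.23390197753906), np.int64(1017), array([ 559.46243404, -111.16440482,  130.68281262]))
kb (((568.207763671875, -111.97042846679688), (25.549009323120117, 37.01667404174805), 84.31481170654297), np.int64(212), array([ 560.46171601, -119.96460973,   96.21974537]))
```

View pics/w3.png

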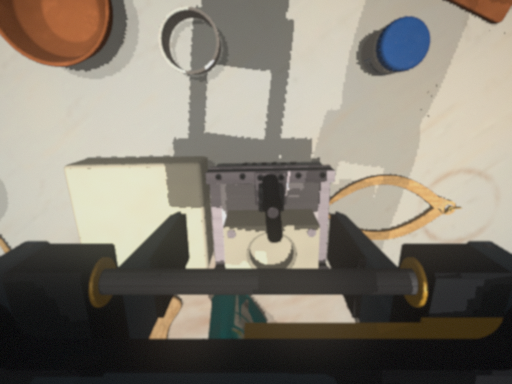

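Request:
{"name": "servo_tool", "arguments": {"steps": [[0,[-6,11,20],[0,0,-0.04]],[0,[0,0,30],[0,0,0]],[0,[0,0,30],[0,0,0]],[0,[0,0,14],[0,0,0]],[100,[0,0,0],[0,0,0]],[200,[0,0,0],[0,0,0]],[255,[0,0,0],[0,0,0]],[255,[0,0,0],[0,0,0]],[255,[0,0,0],[0,0,0]],[255,[0,0,0],[0,0,0]]], "squeeze": 40}}

```text
time_s: 17.8
ee_pos: [557.6, -103.1, 130.0]
ee_rot: [-180.0, 0.1, 176.4]
force: [0.1, 1.1, -1.0]
gripper_width: 45.9
gripper_force: 0.0
```

Request:
{"name": "servo_tool", "arguments": {"steps": [[255,[0,0,0],[0,0,0]],[255,[0,0,0],[0,0,0]],[255,[0,0,0],[0,0,0]],[255,[0,0,0],[0,0,0]],[255,[0,0,0],[0,0,0]],[255,[0,0,0],[0,0,0]],[255,[0,0,0],[0,0,0]],[255,[0,0,0],[0,0,0]],[255,[0,0,0],[0,0,0]],[255,[0,0,0],[0,0,0]]]}}

```text
time_s: 18.8
ee_pos: [557.2, -108.3, 129.6]
ee_rot: [-179.4, 0.0, 176.5]
force: [-1.6, -16.7, -0.8]
gripper_width: 17.1
gripper_force: 40.0
```

Request:
{"name": "servo_tool", "arguments": {"steps": [[255,[0,-5,2],[0,0,0]],[255,[0,0,0],[0,0,0]],[255,[0,0,0],[0,0,0]],[255,[0,0,0],[0,0,0]],[255,[0,0,-4],[0,0,0]],[255,[0,0,-5],[0,0,0]],[255,[0,0,-5],[0,0,0]],[255,[0,0,-5],[0,0,0]],[255,[0,0,0],[0,0,0]],[255,[0,0,0],[0,0,0]]]}}

```text
time_s: 19.8
ee_pos: [556.9, -109.4, 145.0]
ee_rot: [-179.9, -0.1, 176.4]
force: [1.6, -4.9, -8.2]
gripper_width: 16.4
gripper_force: 40.0
```

Request:
{"name": "servo_tool", "arguments": {"steps": [[255,[0,0.6,0],[0,0,0.149]],[255,[0,0.6,0],[0,0,0.149]],[255,[0,0.6,0],[0,0,0.149]],[255,[0,0.6,0],[0,0,0.149]],[255,[0,0.6,0],[0,0,0.149]],[255,[0,0.6,0],[0,0,0.149]],[255,[0,0.6,0],[0,0,0.149]],[255,[0,0.6,0],[0,0,0.149]],[255,[0,0.6,0],[0,0,0.149]],[255,[0,0.6,0],[0,0,0.149]]]}}

```text
time_s: 20.8
ee_pos: [562.6, -104.0, 145.3]
ee_rot: [179.8, -0.0, 90.7]
force: [6.9, -0.6, -8.8]
gripper_width: 17.0
gripper_force: 40.0
```

Request:
{"name": "servo_tool", "arguments": {"steps": [[255,[0,1,2],[0,0,0]],[255,[0,0,1],[0,0,0]],[255,[0,0,0],[0,0,0]],[0,[0,0,0],[0,0,0]],[0,[0,0,0],[0,0,0]],[0,[0,0,0],[0,0,0]],[0,[0,0,0],[0,0,0]],[0,[0,0,-20],[0,0,0]],[0,[0,0,-30],[0,0,0]],[0,[0,0,-40],[0,0,0]]]}}

```text
time_s: 21.8
ee_pos: [560.3, -103.7, 233.0]
ee_rot: [-179.7, -0.1, 91.0]
force: [0.7, 0.1, -0.6]
gripper_width: 69.9
gripper_force: 0.0
```

```bash
python3 - <<'E'
from h import *
cams.grab_frame('wrist');p=grab('wrist'); save(p,'w4.png'); W=cloud(p); s=p['_s']; print(s['ee_pos'],s['ee_rot'],s['time_s'],s['gripper_width'])
for nm,a in dict(slab=(43,52,(580,-280),120),block=(103,113,(612,-118),64),knob=(138,155,(560,-111),42),keep=(66,72,(600,-118),100)).items():
    try: print(nm,rect(W,*a))
    except Exception as e: print(nm,e)
np.save('w4.npy',W)
E
```

```text
[ 564.1737493  -104.46360138  241.43734117] [1.79402370e+02 1.19885343e-01 9.10375328e+01] 21.85 73.77660389385261
slab (((586.7453002929688, -249.75424194335938), (157.4437713623047, 142.2569580078125), 89.8901596069336), np.int64(5500), array([ 581.75929066, -234.59442071,   49.46359652]))
block (((617.8446655273438, -116.30978393554688), (96.70893096923828, 64.35564422607422), 85.1086196899414), np.int64(3623), array([612.54800019, -97.94454505, 108.44807022]))
knob (((563.1263427734375, -109.9998550415039), (14.465999603271484, 62.472023010253906), 3.5032906532287598), np.int64(980), array([ 562.99329675, -107.75042603,  143.97216619]))
keep (((606.12353515625, -114.51908111572266), (140.083740234375, 132.44757080078125), 85.12504577636719), np.int64(1734), array([555.55760256, -86.95038526,  69.51212881]))
```

View pics/w4.png

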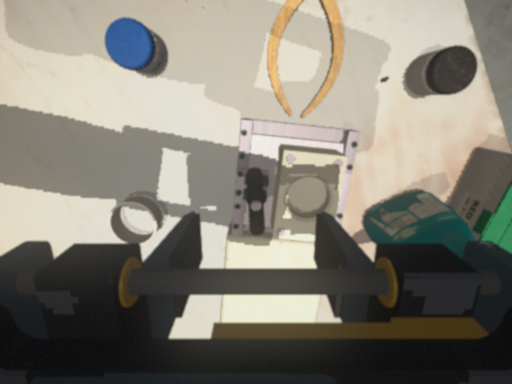

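```bash
cat >> h.py <<'E'
O=np.array([606.1,-114.5]);a_=np.radians(-4.9); EX=np.array([np.cos(a_),np.sin(a_)]);EY=np.array([-EX[1],EX[0]])
def loc(W):
    P=W.reshape(-1,3); d=P[:,:2]-O; return np.c_[d@EX,d@EY,P[:,2]]
E
python3 - <<'E'
from h import *
for n in ['scene','side']:
    p=grab(n); L=loc(cloud(p)); m=(L[:,2]>43)&(L[:,2]<55)&(abs(L[:,0])<90)&(L[:,1]<-88)&(L[:,1]>-270); q=L[m]
    print(n,m.sum(),np.percentile(q,[0.5,2,50,98,99.5],axis=0).round(1), cv2.minAreaRect(q[:,:2].astype(np.float32)))
L=loc(np.load('w3.npy'));m=(L[:,2]>43)&(L[:,2]<52)&(abs(L[:,0])<90)&(L[:,1]<-82)&(L[:,1]>-270); print(np.percentile(L[m],[0.3,2,50,98,99.5],axis=0).round(1))
s=state(); print(s['time_s'],s['ee_pos'],loc(s['ee_pos'][None]),s['ee_rot'])
E
```

```text
scene 1561 [[ -76.3 -239.1   43.1]
 [ -73.5 -236.6   43.2]
 [  -9.6 -166.5   46.7]
 [  59.5  -91.1   51.5]
 [  62.5  -88.9   53.1]] ((-7.518585205078125, -164.09864807128906), (151.87982177734375, 144.68984985351562), 89.89002990722656)
side 1134 [[ -74.3 -240.1   43.2]
 [ -73.1 -239.3   44.1]
 [  -7.5 -174.5   50.4]
 [  60.8  -91.3   53.8]
 [  63.5  -88.8   54.5]] ((-4.061363220214844, -165.47024536132812), (141.57598876953125, 154.92576599121094), 0.4103105366230011)
[[ -73.3 -236.9   44.4]
 [ -72.3 -233.4   46.8]
 [ -28.2 -164.5   49.5]
 [  49.1  -84.1   51. ]
 [  59.2  -82.5   51.3]]
22.0 [ 561.72376049 -103.99858003  234.38040516] [[-45.11105648   6.67255855 234.38040516]] [1.79904022e+02 1.45430521e-02 9.10353000e+01]
```

Request:
{"name": "servo_tool", "arguments": {"steps": [[171,[0,0,0],[0,0,0.104]],[171,[27,17,0],[0,0,0]],[171,[27,18,0],[0,0,0]],[171,[26,18,0],[0,0,0]],[171,[0,0,20],[0,0,0]],[171,[0,0,30],[0,0,0]],[171,[0,0,30],[0,0,0]],[171,[0,0,30],[0,0,0]],[171,[0,0,20],[0,0,0]],[171,[0,0,0],[0,0,0]]]}}

```text
time_s: 23.0
ee_pos: [617.8, -28.6, 98.6]
ee_rot: [-179.4, 0.0, 85.1]
force: [-0.5, -0.2, -0.4]
gripper_width: 29.7
gripper_force: 0.0
```

```bash
python3 - <<'E'
from h import *
s=state(); print(s['time_s'],loc(s['ee_pos'][None]),s['ee_rot'],s['gripper_width'])
E
```

```text
23.0 [[ 4.32186462 86.56957937 98.57387485]] [-1.79386497e+02  9.88854629e-03  8.50790818e+01] 29.74087135030752
```

Request:
{"name": "servo_tool", "arguments": {"steps": [[171,[-8,4,-4],[0,0,0]],[171,[-8,0,0],[0,0,0]],[171,[-8,0,0],[0,0,0]],[171,[-9,0,0],[0,0,0]],[171,[-9,0,0],[0,0,0]],[171,[-10,0,0],[0,0,0]],[171,[-10,0,0],[0,0,0]],[171,[-10,0,0],[0,0,0]],[171,[-10,0,0],[0,0,0]],[171,[-10,0,0],[0,0,0]]]}}

```text
time_s: 24.0
ee_pos: [617.2, -121.7, 107.3]
ee_rot: [-180.0, -0.0, 85.1]
force: [0.0, 2.6, 1.6]
gripper_width: 29.9
gripper_force: 1.4
```

Request:
{"name": "servo_tool", "arguments": {"steps": [[171,[-10,0,0],[0,0,0]],[171,[-10,0,0],[0,0,0]],[171,[-10,0,0],[0,0,0]],[171,[-10,0,0],[0,0,0]],[171,[-10,0,0],[0,0,0]],[171,[-9,0,0],[0,0,0]],[171,[-8,0,0],[0,0,0]],[171,[-6,0,0],[0,0,0]],[171,[0,0,0],[0,0,0]],[171,[0,0,0],[0,0,0]]]}}

```text
time_s: 25.0
ee_pos: [611.4, -194.0, 107.7]
ee_rot: [180.0, 0.0, 85.1]
force: [0.0, -0.1, -0.1]
gripper_width: 30.2
gripper_force: 0.0
```

```bash
python3 - <<'E'
from h import *
s=state(); print(s['time_s'],loc(s['ee_pos'][None]),s['force'])
for n in ['scene','side']:
    p=grab(n); L=loc(cloud(p)); m=(L[:,2]>101)&(L[:,2]<114)&(L[:,0]>-35)&(L[:,0]<60)&(L[:,1]<-85)&(L[:,1]>-230); q=L[m]; print(n,cv2.minAreaRect(q[:,:2].astype(np.float32)),q.min(0),q.max(0))
E
```

```text
25.0 [[ 12.06246707 -78.79305646 107.68181129]] [ 0.03879217 -0.11490157 -0.09110896]
scene ((8.344284057617188, -141.32443237304688), (69.76077270507812, 109.43708038330078), 1.391860008239746) [ -26.65857255 -195.95755679  101.03379466] [ 43.34051918 -86.19785607 111.70257064]
side ((8.45075798034668, -141.2999267578125), (65.77758026123047, 111.74867248535156), 0.7025931477546692) [ -24.00665729 -197.56615964  101.10773117] [ 41.84294278 -85.19664885 113.89134946]
```

Request:
{"name": "servo_tool", "arguments": {"steps": [[171,[-3,0,0],[0,0,0]],[171,[-3,0,0],[0,0,0]],[171,[-3,0,0],[0,0,0]],[171,[-3,0,0],[0,0,0]],[171,[-3,0,0],[0,0,0]],[171,[-1,0,0],[0,0,0]],[171,[0,0,0],[0,0,0]],[171,[12,0,0],[0,0,0]],[171,[30,0,0],[0,0,0]],[171,[0,0,-20],[0,0,0]]]}}

```text
time_s: 26.1
ee_pos: [611.4, -164.5, 124.5]
ee_rot: [-179.6, -0.1, 85.2]
force: [-0.8, -1.3, 0.1]
gripper_width: 29.9
gripper_force: 0.0
```

Request:
{"name": "servo_tool", "arguments": {"steps": [[171,[0,0,-40],[0,0,0]],[171,[0,0,-45],[0,0,0]],[171,[0,0,-45],[0,0,0]],[171,[0,0,0],[0,0,0]],[171,[-20,0,0],[0,0,0]],[171,[-30,0,0],[0,0,0]],[171,[-30,0,0],[0,0,0]],[171,[-20,0,0],[0,0,0]],[171,[0,0,0],[0,0,0]],[171,[0,0,0],[0,0,0]]]}}

```text
time_s: 27.1
ee_pos: [604.7, -267.0, 256.7]
ee_rot: [-179.9, -0.1, 85.0]
force: [0.1, 0.8, 0.4]
gripper_width: 30.1
gripper_force: 0.0
```

```bash
python3 - <<'E'
from h import *
p=grab('wrist'); save(p,'w5.png'); L=loc(cloud(p)); print(p['_s']['time_s'],loc(p['_s']['ee_pos'][None]))
def r(L,zl,zh,x0,x1,y0,y1):
    m=(L[:,2]>zl)&(L[:,2]<zh)&(L[:,0]>x0)&(L[:,0]<x1)&(L[:,1]>y0)&(L[:,1]<y1); q=L[m]; return cv2.minAreaRect(q[:,:2].astype(np.float32)),np.percentile(q,[1,99],axis=0).round(1)
print('block',r(L,103,114,-40,70,-240,-85)); print('plate',r(L,56,66,-75,70,-240,-90)); print('slab',r(L,43,53,-90,80,-260,-78)); print('knob',r(L,138,155,-80,0,-50,50))
save(grab('side'),'s2.png')
E
```

```text
27.1 [[  11.6213299  -152.06633948  256.69843339]]
block (((10.267465591430664, -160.72323608398438), (96.71302032470703, 64.13810729980469), 89.86198425292969), array([[ -21.1, -208.2,  104.2],
       [  41.7, -112.6,  109.2]]))
plate (((-1.6783027648925781, -160.2708282470703), (109.10917663574219, 110.26522827148438), 89.95372772216797), array([[ -56.3, -211.5,   59.6],
       [  52.8, -105.8,   64.1]]))
slab (((-3.3033981323242188, -157.56968688964844), (140.32289123535156, 157.47776794433594), 0.040361907333135605), array([[ -72.2, -231.2,   44.7],
       [  65.7,  -79. ,   51.5]]))
knob (((-41.32822799682617, -10.69509506225586), (14.6393461227417, 42.64336395263672), 8.337011337280273), array([[-50. , -31. , 138.9],
       [-32.8,   8.6, 146.2]]))
```

View pics/w5.png

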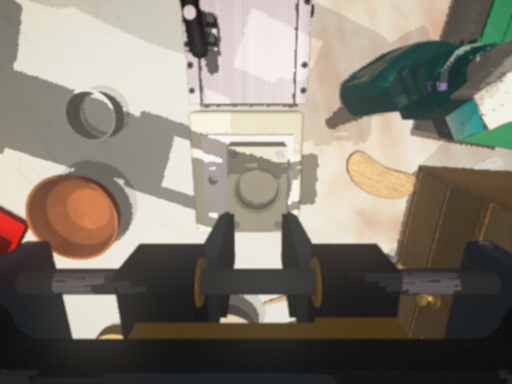

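View pics/s2.png

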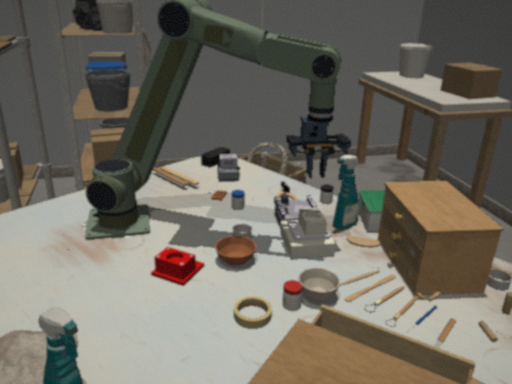

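The wrist picture shows the carrier (255,185) square and well inside the slab's edges, and the T-bar (200,25) still latched lengthwise. The side picture shows the cover (228,160) shut and the bystanders where they stood.

```bash
python3 -c "
from h import *
print(ticket.job_done())"
```

```text
the job is handed in; nothing more can be done
None
```

The job is done and handed in at about 27 s: the toggle is off under the shut cover, the plunger is latched up, and the carrier sits squarely on the slab with nothing else moved.

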